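# Set up the rotary egg candler after its wash

## Robot

A 6-joint arm with a two-finger parallel gripper is mounted at the origin on the work surface. World frame = base frame: x ahead of the robot, y to its left, z up, the work surface at z = 0. Lengths are in m, angles in degrees, forces in N, time in s.
With the tool pointing down it reaches from about 0.25 to 0.725 m from the base axis. Payload 9.7 kg.
Tool frame: the origin (TCP) lies at the very end of the fingers, on their centre line; the grasp point (between the pads) lies 19 mm behind it (bot.grip_point_offset is the distance from the TCP to the grasp point, in m); y points along the fingers, x is the direction in which the jaws open and shut, and the axes are right-handed (so a half turn about y gives the same grasp; the last joint's range is limited). The gripper opens to 85 mm and grips with 20 to 120 N. Pads are 22 mm wide; open, the fingers measure 114 mm over their backs; the gripper's body (76 mm by 85 mm) begins 54 mm behind the grasp point. The pads swing forward as they close: fully open they stand 13 mm farther back than shut.
Start: joints at [-73.224, 4.979, 10.078, 95.1, 0, 90], TCP at [0.159, -0.527, 0.231] pointing down, gripper open.
Joint ranges: [-179.16, 179.16], [-48.56, 103.87], [-65.8, 70.77], [-126.05, 130.52], [-82.76, 87.17], [-180, 180]. Speed limits (degrees/s): [127.2, 127.2, 147.25, 180, 180, 180].

## Interface

Orientations are given as [roll, pitch, yaw] about the fixed x, y, z axes, in that order (R = Rz(yaw) Ry(pitch) Rx(roll)).
In Python, from workcell import bot gives the robot as it stands.
- The arm moves only by the shell command python3 -m inch 'ROWS' [FORCE]. ROWS is JSON, a list of rows, each a list of 3 entries, a list of its own where there are three numbers: the shift along the tool's x, y, z in mm, then the turn, a rotation vector about the tool's x, y, z in rad, then the finger opening in mm, from 0 to 85.4. In form: [[[x, y, z], [ax, ay, az], grip], ...]. A call has 1 to 20 rows; each row is the pose to reach, as a shift and turn from the pose measured when the call began, along the tool's axes at that moment; what a row does not reach only later rows make up. A row lasts 1/10 s, in which the tool goes at most 50 mm and 8.59 degrees, less where a joint would pass 70% of its speed; a pose out of reach is approached as far as the arm can. A call with a gripper value outside its range is refused whole. The fingers move at their own pace and stop on an object; FORCE is the grip in N (left out, the last holds). Time passes only in rows, so rows that repeat a pose let the fingers close. It gives the time, the measured TCP pose, the force and the opening at its end, in the units of the state.
- bot.get_obs(): the state, without advancing time (a new reading comes with each control period).
- bot.camera(name): name is "scene" or "top"; returns a dict with "frame" (400x640x3 uint8, red, green, blue), "mtx" (3x3 intrinsics, pixels), "k1" (the pictures are not rectified: a ray, as slopes to the right and down, at radius r is drawn at 1 + k1 r^2 times it, then the intrinsics apply), "origin" and "orientation" of the camera in the world. Camera axes: x right, y down, z forward; pixel columns grow to the right and rows downward; lengths in m; the calibration is good to about 2 mm. A picture is of the moment at which its call begins. There is no depth.
- bot.job_done(): hands the job in, once; it reports no verdict.
Trained networks look in a picture, given as the dict that the camera call returned (one of the last four; its "shot" number tells which), for a name from the list of things; names that differ only in an ending like _2 or _b are one class to them, and where a whole thing is asked for, a point or a joint stands for the part that bears it (a point fixed in the world has none). Each returns a list of dicts, best first, with "confidence" (0 to 1); they miss things now and then, are a little off and sometimes report something else, mostly with a low value. They report only what shows in the picture. A call takes as long as a camera call. They do not tell look-alikes from the thing itself.
- bot.search_frame(picture, name): "box" ([left, top, right, bottom] in pixels, round what is visible of it).
- bot.cut_out(picture, name): "region" (400x640 bool, what is visible of it) and "box" ([left, top, right, bottom] in pixels, round what is visible of it).
The state is a dict: "time": time; "q": joint angles; "qd": joint speeds; "joint_efforts": joint torques, N m; "ee_pos": TCP position; "tcp_rot": TCP orientation; "wrist_force": force on the tool from outside, world axes, zero at the start; "torque": the same for the moment, N m; "opening": finger opening in m.
Only numpy, scipy, OpenCV 4.12 (cv2) and the standard library are available. Lean on these libraries where they do the work, as an engineer would, in place of code of your own. Each camera call takes 0.05 s, during which the arm holds its last target. There are 200 camera calls.

## Task

Set up the egg candler after its wash. First roll the drive wheel round until its brass stud, now hidden down in the housing, stands at the very top, which lifts the pawl off the carousel; then drop each black rubber egg seat lying on the table flat into a pocket of its own, and push the carousel round by its pins from click to click until a pocket with a seat in it stands at the lamp. Last, press the lamp's red button to try the light, and leave the egg cups and the scoop where they are.

Things in the scene. Friction and masses are not known exactly. Their poses are not given: they have to be found in the camera images.
- candler: the fixed grey bench candler. Origin on the table under the middle of its round carousel; z up; x axis from there to the black lamp (away from the robot, up to 0.25 rad askew), y axis to the drive wheel (robot's left). Gearbox between carousel and wheel: 72 mm high, 80 mm along x, y 142 to 208 mm
- carousel (a joint): angle of the aluminium carousel (rad, anticlockwise from above positive, 0 at the start, no stops, turns either way). A disc 260 mm across, top face 42 mm above the table. A spring detent holds it at every multiple of 60 degrees (1.047 rad), one pocket then standing at the lamp; it pulls the disc home when let go within 20 degrees of one; it gives way to about 3 N at a pin
- drive_wheel (a joint): angle of the drive wheel (rad): 0, or any whole number of turns, with the brass stud at the very top; positive rolls the top of the wheel towards the candler's +x (away from the robot). No stops; stays where it is left (friction about 1 N at the rim)
- wheel_axle (a point): centre of the drive wheel, 95 mm up. Solid upright disc, radius 75 mm, 16 mm thick, axle along the candler's y; the lower half is inside a grey housing (190 mm along x, 58 mm along y, top 88 mm above the table; axle bearings up to 111 mm), the upper half stands out, its rim free to be pinched or rolled from above
- stud (a point): outer end of the brass stud (10 mm across, standing 8 mm out of the wheel's tread, 83 mm from the axle). This point's z axis points from the axle out through the stud. At the start the stud is hidden inside the housing
- lamp_station (a point): the fixed place in front of the lamp's snout and under the magnifier, 85 mm from the carousel's centre: the centre of a seat that lies in the pocket standing there. z up. The snout (34 mm across) ends 40 mm farther out, 71 to 105 mm above the table
- lamp_button_top (a point): centre of the top face of the red push button (28 mm across), on top of the lamp, 120 mm above the table. Lamp: black drum 94 mm across, 98 mm high, its axis 27 mm beyond the button
- magnifier (a point): centre of the magnifier, a clear lens in a grey ring, 84 mm across, fixed over the lamp station, 152 to 162 mm above the table; its post (14 mm thick, 162 mm high) stands 65 mm along the candler's x and 125 mm along its y from this point
- lamp_button (a joint): travel of the red button (m): 0 out, 0.006 fully down (about 5 N), springs back
- cup0: egg cup, pale brown ceramic, 49 mm across, 50 mm high, standing loose; origin under its foot; a bystander
- cup1: another egg cup of the same kind; a bystander
- scoop: small galvanised scoop, about 150 mm long, 60 mm wide, 34 mm high, lying loose; origin on its underside; a bystander
- pocket0 (a point): centre of a seat lying home in this pocket of the carousel, 54 mm above the table, 85 mm from the carousel's centre; turns with the carousel. The pocket is a round grey collar of 55 mm bore, 61 mm outside, 8 mm high, on the flat disc (its floor is 42 mm above the table)
- pocket1 (a point): the same for the next pocket, 60 degrees anticlockwise from pocket0
- pocket2 (a point): the same for the next pocket, 120 degrees anticlockwise from pocket0
- pocket3 (a point): the same for the next pocket, 180 degrees anticlockwise from pocket0
- pocket4 (a point): the same for the next pocket, 240 degrees anticlockwise from pocket0
- pocket5 (a point): the same for the next pocket, 300 degrees anticlockwise from pocket0
- pin0 (a point): top centre of one of the six upright steel push pins at the carousel's rim, 10 mm thick, standing 24 mm out of the disc (top 66 mm above the table), 118 mm from the centre; this one halfway between pocket0 and pocket1, the others likewise between each two neighbouring pockets, every 60 degrees; turns with the carousel
- seat0: egg seat: a plain black rubber disc 50 mm across and 24 mm thick, both faces slightly dished (either face may be up), 40 g; origin at its centre, z along its axis; lies flat on the table at the start. Absent in some runs
- seat1: another egg seat of the same kind; absent in some runs
- seat2: another egg seat of the same kind; absent in some runs
- seat3: another egg seat of the same kind; absent in some runs
There are look-alikes about, which are no part of the job. What is shaped like the seat0 but pink or purple is not meant.

How it is judged (in metres and radians):
On the way, in this order (a step that is already met when the one before it is completed fails the run):
1. the drive wheel's stud stands at the top (angle between stud's own z axis and vertical below 0.12 rad), for 0.3 s.
2. every seat lies in a pocket of its own, and one of them is at the lamp, the carousel at rest (angle between the z axis of each of seat0, seat1, seat2, seat3 and the z axis of lamp_station, either way round below 0.1 rad and (distance between seat0 and pocket0 below 0.006 m or distance between seat0 and pocket1 below 0.006 m or distance between seat0 and pocket2 below 0.006 m or distance between seat0 and pocket3 below 0.006 m or distance between seat0 and pocket4 below 0.006 m or distance between seat0 and pocket5 below 0.006 m) and linear speed of each of seat0, seat1, seat2, seat3 below 0.02 m/s and (distance between seat1 and pocket0 below 0.006 m or distance between seat1 and pocket1 below 0.006 m or distance between seat1 and pocket2 below 0.006 m or distance between seat1 and pocket3 below 0.006 m or distance between seat1 and pocket4 below 0.006 m or distance between seat1 and pocket5 below 0.006 m) and (distance between seat2 and pocket0 below 0.006 m or distance between seat2 and pocket1 below 0.006 m or distance between seat2 and pocket2 below 0.006 m or distance between seat2 and pocket3 below 0.006 m or distance between seat2 and pocket4 below 0.006 m or distance between seat2 and pocket5 below 0.006 m) and (distance between seat3 and pocket0 below 0.006 m or distance between seat3 and pocket1 below 0.006 m or distance between seat3 and pocket2 below 0.006 m or distance between seat3 and pocket3 below 0.006 m or distance between seat3 and pocket4 below 0.006 m or distance between seat3 and pocket5 below 0.006 m) and horizontal distance between any of seat0, seat1, seat2, seat3 and lamp_station below 0.009 m and velocity of joint carousel between -0.05 and 0.05 rad/s), for 0.3 s.
3. the red button is pressed (value of joint lamp_button above 0.0045 m), for 0.1 s.
At the end, for the whole second after the job is handed in: The stud is within 0.12 rad (7 degrees) of the top; every seat lies flat (within 0.1 rad, either face up) in a pocket, its centre within 6 mm of home, at rest; one seat is within 9 mm of the lamp station; carousel at rest; button sprung back after it was pressed (all of step 2 and angle between stud's own z axis and vertical below 0.12 rad and value of joint lamp_button below 0.002 m); the robot touches nothing.
It fails at once if the carousel is turned (more than 0.25 rad) while the stud is not at the top, that is with the pawl still down (angle between stud's own z axis and vertical above 0.35 rad and (value of joint carousel above 0.25 rad or value of joint carousel below -0.25 rad)).
It fails at once if an egg cup or the scoop is pushed more than 40 mm (distance of any of cup0, cup1, scoop from where it was at the start of the episode above 0.04 m).
Of seat0, seat1, seat2, seat3 only 3 to 4 are there at a start; the rules pass over those that are not, and their reading is None.
At some moment in a run one of seat0, seat1, seat2, seat3 may be knocked a few centimetres aside while the robot is not near it.
Once in a run the grip may slacken for a moment while it holds something.
It also fails if it takes over 210 s, if anything falls off the work surface, if the arm or the gripper's body presses on something with over 40 N, if the wrist force passes 120 N, or if a joint passes its speed limit or range.

## Working session

There is one attempt and no reset: what is moved stays moved. The work goes in short steps, Python scripts to look and compute and a shell command to move; the robot and the scene stay as the last step left them, time stands still between calls to the robot, and variables do not carry over. Pictures are saved under pics/ and viewed, about 12 in all and at most 16, crops included, and the job is handed in when it is done.

```bash
ls; mkdir -p pics; python3 - <<'E'
from workcell import bot
import cv2
for n in ("scene","top"):
    p=bot.camera(n); cv2.imwrite(f"pics/{n}0.png",p["frame"][:,:,::-1])
    print(n,p["mtx"],p["k1"],p["origin"],p["orientation"],p["shot"])
    for t in("seat0","carousel","drive_wheel","lamp_button","cup0","scoop","magnifier","pin0","pocket0","stud"):
        try: print(t,[(r["box"],round(r["confidence"],2)) for r in bot.search_frame(p,t)])
        except Exception as e: print(t,e)
print(bot.get_obs())
E
```

```text
pics
scene [[490.19880024   0.         314.42587728]
 [  0.         490.19880024 201.62516872]
 [  0.           0.           1.        ]] -0.031575132074817575 [ 1.42661853 -0.54252656  0.77925968] [-122.26153147   -1.33841469   63.43002771] 1
seat0 [([243.3, 235.6, 259.9, 251.7], 0.87), ([172.1, 304.4, 199.8, 332.6], 0.85), ([205.1, 273.0, 225.7, 295.8], 0.79), ([312.6, 299.5, 337.1, 323.5], 0.7), ([251.7, 259.0, 273.9, 280.3], 0.68), ([187.5, 239.4, 207.0, 259.6], 0.68), ([271.6, 280.6, 291.2, 304.1], 0.65)]
carousel [([303.6, 190.9, 395.5, 257.5], 0.57)]
drive_wheel [([388.1, 156.1, 433.8, 193.2], 0.69)]
lamp_button []
cup0 [([141.3, 261.6, 165.0, 290.5], 0.88), ([210.0, 206.5, 226.2, 232.0], 0.81), ([298.9, 190.8, 398.2, 255.8], 0.66)]
scoop [([218.2, 300.2, 259.4, 350.1], 0.69), ([297.2, 150.4, 461.8, 288.4], 0.23), ([297.3, 193.2, 391.3, 253.5], 0.19)]
magnifier [([299.6, 151.3, 459.5, 289.7], 0.8), ([296.3, 191.9, 395.5, 256.9], 0.68)]
pin0 [([300.4, 189.8, 398.0, 255.4], 0.86)]
pocket0 [([300.4, 192.4, 395.6, 254.7], 0.72)]
stud [([388.3, 155.2, 433.7, 193.7], 0.88), ([302.3,
[... 913 characters left out ...]
)]
stud [([188.3, 203.9, 208.4, 259.6], 0.66)]
{'time': 1.1, 'q': array([-7.32236381e+01,  4.98074266e+00,  1.00778306e+01,  9.50986376e+01,
        4.28872270e-04,  8.99978958e+01]), 'qd': array([ 0.04601371, -0.05463014, -0.08748974, -0.09995956,  0.06058525,
        0.05744554]), 'joint_efforts': array([-2.01022744e-04, -5.20105577e+01,  4.64865947e+01,  1.55398826e-03,
       -9.07212353e-06,  7.92785272e-06]), 'ee_pos': array([ 0.15875317, -0.52659356,  0.23126302]), 'tcp_rot': array([-8.99995711e+01,  1.54963796e-03, -7.32215339e+01]), 'wrist_force': array([-0.75532132,  0.29482079, -0.22195703]), 'torque': array([-0.0244677 ,  0.00550785,  0.05222702]), 'opening': 0.08528806170471397}
```

```bash
python3 - <<'E'
import cv2
a=cv2.imread("pics/top0.png")[110:300,170:480]; cv2.imwrite("pics/top0c.png",cv2.resize(a,None,fx=2.58,fy=2.58,interpolation=cv2.INTER_CUBIC))
a=cv2.imread("pics/scene0.png")[140:360,130:470]; cv2.imwrite("pics/scene0c.png",cv2.resize(a,None,fx=2.35,fy=2.35,interpolation=cv2.INTER_CUBIC))
E
```

```text
(no output)
```

View pics/top0c.png

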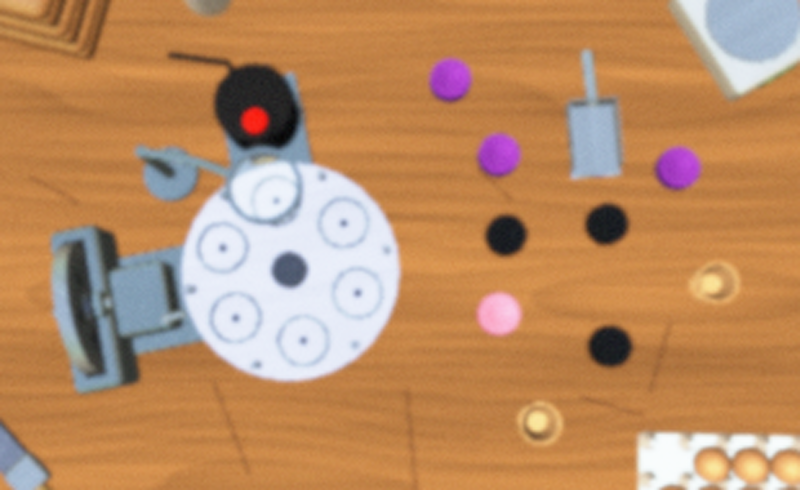

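View pics/scene0c.png

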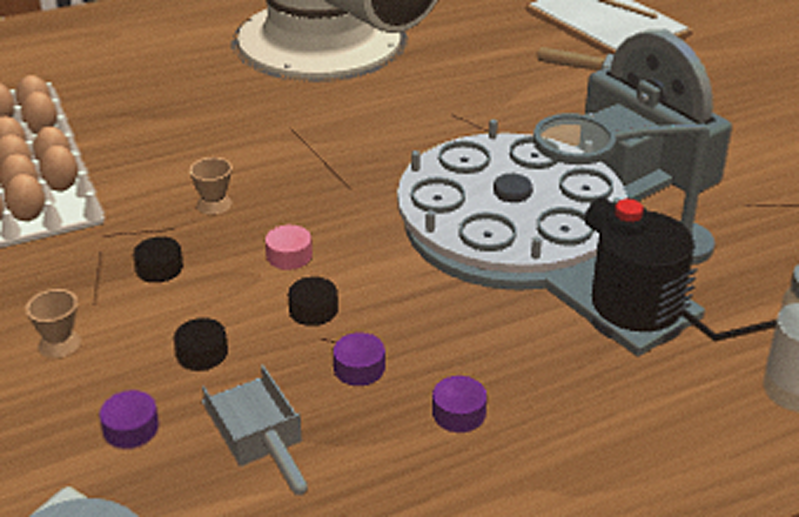

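```bash
cat > h.py <<'E'
from workcell import bot
import numpy as np, cv2
from scipy.spatial.transform import Rotation as Ro
def ray(p,uv):
    s=np.linalg.inv(p["mtx"])@[uv[0],uv[1],1]; d=s[:2]; r=d.copy()
    for _ in range(10): r=d/(1+p["k1"]*(r@r))
    return Ro.from_euler("xyz",p["orientation"],degrees=True).apply([r[0],r[1],1])
def at(p,uv,z):
    d=ray(p,uv); o=np.array(p["origin"]); return (o+d*(z-o[2])/d[2])[:2]
def px(p,X):
    c=Ro.from_euler("xyz",p["orientation"],degrees=True).inv().apply(np.array(X)-p["origin"])
    r=c[:2]/c[2]; r=r*(1+p["k1"]*(r@r)); return (p["mtx"]@[r[0],r[1],1])[:2]
def blobs(mask,amin):
    n,l,s,c=cv2.connectedComponentsWithStats(mask.astype(np.uint8))
    return [(c[i],s[i]) for i in range(1,n) if s[i][4]>=amin]
def black(p): 
    return [(c,s) for c,s in blobs(p["frame"].max(2)<75,60) if s[4]<1500]
def go(target,yaw,o=None):
    """shift in tool axes (mm) and turn about tool y (rad) to reach target TCP, tool down at yaw (deg)"""
    o=o or bot.get_obs(); R=Ro.from_euler("xyz",o["tcp_rot"],degrees=True)
    Rt=Ro.from_euler("xyz",[-90,0,yaw],degrees=True)
    print("shift",np.round(R.inv().apply(np.array(target)-o["ee_pos"])*1e3,1),"turn",np.round((R.inv()*Rt).as_rotvec(),3))
E
python3 - <<'E'
from h import *
p=bot.camera("top"); s=bot.camera("scene"); f=p["frame"].astype(int)
for q,n in((p,"top"),(s,"scene")):
    f=q["frame"].astype(int)
    for c,st in blobs((f[:,:,0]>150)&(f[:,:,1]<60),15): print(n,"red",c.round(1),st,at(q,c,.12).round(4))
    for c,st in black(q): print(n,"black",c.round(1),st,at(q,c,.024).round(4))
f=p["frame"]; m=(f.min(2)>165)
for c,st in blobs(m,1500):
    print("white",c,st)
    l=cv2.connectedComponents(m.astype(np.uint8))[1]
    k=(l==l[int(c[1])+12,int(c[0])+12]).astype(np.uint8)
    cn=max(cv2.findContours(k,cv2.RETR_EXTERNAL,cv2.CHAIN_APPROX_NONE)[0],key=cv2.contourArea)
    W=np.array([at(p,u,.042) for u in cn[:,0,:]])
    from scipy.optimize import least_squares
    r=least_squares(lambda v:np.hypot(*(W-v[:2]).T)-v[2],[*W.mean(0),.13],loss="soft_l1",f_scale=.002); print("circle",r.x)
# dark hub
    hub=blobs((f.max(2)<120)[int(c[1])-15:int(c[1])+15,int(c[0])-15:int(c[0])+15],20)
    print("hub",[(h+[int(c[0])-15,int(c[1])-15],at(p,h+[int(c[0])-15,int(c[1])-15],.05)) for h,_ in hub])
# pockets: central dots found by eye in the crop
for u,v in((343,223),(357,293),(303,340),(235,317),(222,247),(275,200)): 
    uv=(170+u/2.58,110+v/2.58); print("pocket",np.round(at(p,uv,.042),4))
for u,v in((68,280),(90,330),(78,305)): print("wheel",at(p,(170+u/2.58,110+v/2.58),.17))
cs=bot.search_frame(p,"drive_wheel"); print(cs[0]["box"])
E
```

```text
top red [340.2 141.9] [339 138   4   9  20] [ 0.7268 -0.1468]
top red [268.3 156.3] [264 152  10  10  82] [0.6831 0.0631]
top red [359.8 171.6] [357 167   8  10  25] [ 0.6391 -0.2036]
top red [428.9 175. ] [426 170   8  11  45] [ 0.6301 -0.4031]
top black [ 20.8 103.8] [  0  91  46  26 298] [0.8808 0.9042]
top black [269.5 150.5] [254 136  32  31 676] [0.7235 0.0739]
top black [404.8 196.6] [398 190  15  14 167] [ 0.5785 -0.3518]
top black [365.6 200.7] [359 194  14  14 158] [ 0.5649 -0.2296]
top black [211.4 206.7] [208 200   7  15  66] [0.5431 0.253 ]
top black [201.9 227.9] [197 204  13  51 279] [0.4763 0.2805]
top black [406.  243.8] [399 237  15  15 175] [ 0.432  -0.3533]
top black [218.9 249. ] [216 241   7  17  81] [0.4115 0.2249]
top black [ 21.9 293.8] [   1  274   39   40 1110] [0.2649 0.8454]
top black [268.5 332. ] [250 327  37  13 215] [0.1627 0.0655]
top black [507.7 365.1] [ 475  348   67   40 1029] [ 0.0725 -0.6527]
top black [251.7 382.3] [214 370  68  30 880] [0.0145 0.1134]
top black [527.3 390.9] [524 383   9  17 111] [-0.002  -0.7087]
top black [606.4 393.4] [572
[... 1835 characters left out ...]
3 316  24  14 159] [ 0.6777 -0.4452]
white [282.07325133 215.04663117] [ 240  172   85   86 5447]
circle [0.51912777 0.02874959 0.12945525]
hub [(array([281.875     , 214.21590909]), array([0.51900535, 0.02802489]))]
white [445.21381848 314.8470973 ] [ 417  278   98   98 2446]
circle [ 0.20632626 -0.51053332  0.03281658]
hub []
white [153.73430894 340.24      ] [ 127  303   55   75 3075]
circle [0.13675938 0.41060887 0.09801004]
hub []
pocket [ 0.575  -0.0352]
pocket [ 0.4915 -0.0528]
pocket [0.4355 0.0105]
pocket [0.462  0.0917]
pocket [0.5453 0.1092]
pocket [0.6023 0.0467]
wheel [0.49650822 0.25173066]
wheel [0.44336509 0.22595333]
wheel [0.46985257 0.23987825]
[189.8, 205.4, 210.0, 255.2]
```

```bash
cat >> h.py <<'E'
C=np.array([.519,.0286]); A=np.radians(11.9)
def cw(x,y,z): return np.array([C[0]+x*np.cos(A)-y*np.sin(A),C[1]+x*np.sin(A)+y*np.cos(A),z])
E
python3 - <<'E'
from h import *
out=[]
for n,(r0,r1,c0,c1) in (("top",(190,270,175,235)),("scene",(145,215,380,450))):
    p=bot.camera(n); k=6
    a=cv2.resize(p["frame"][r0:r1,c0:c1,::-1],None,fx=k,fy=k,interpolation=cv2.INTER_CUBIC)
    for y0,col in((.225,(0,255,255)),(.237,(0,0,255))):
        for dy in(-.008,.008):
            P=[px(p,cw(.075*np.sin(t),y0+dy,.095+.075*np.cos(t))) for t in np.linspace(-1.4,1.4,40)]
            cv2.polylines(a,[np.int32([((u-c0+.5)*k,(v-r0+.5)*k) for u,v in P])],False,col,1)
    out.append(cv2.copyMakeBorder(a,0,480-a.shape[0],0,0,0))
cv2.imwrite("pics/w1.png",np.hstack(out))
E
```

```text
(no output)
```

View pics/w1.png

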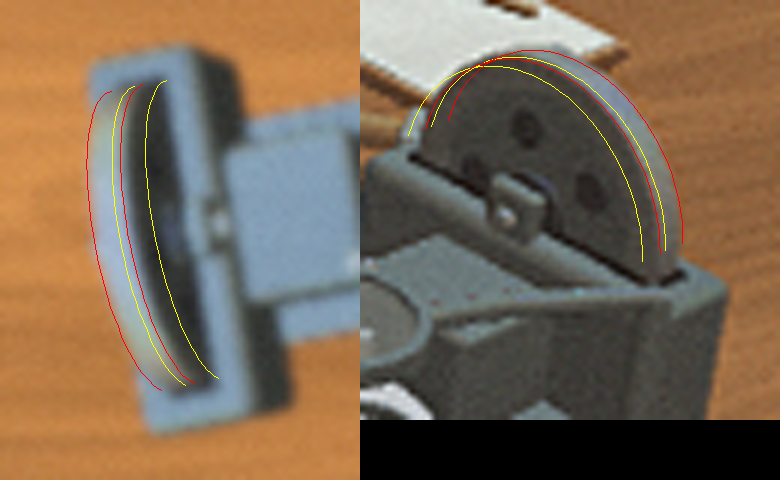

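```bash
python3 -m inch '[[[-664,-70,525],[0,-1.78,0],85],[[-664,-70,525],[0,-1.78,0],85],[[-664,-70,525],[0,-1.78,0],85],[[-664,-70,525],[0,-1.78,0],85],[[-664,-70,525],[0,-1.78,0],85],[[-664,-70,525],[0,-1.78,0],85],[[-664,-70,525],[0,-1.78,0],85],[[-664,-70,525],[0,-1.78,0],85],[[-664,-70,525],[0,-1.78,0],85],[[-664,-70,525],[0,-1.78,0],85],[[-664,-70,525],[0,-1.78,0],85],[[-664,-70,525],[0,-1.78,0],50],[[-664,-70,525],[0,-1.78,0],50],[[-664,-70,525],[0,-1.78,0],50],[[-664,-70,525],[0,-1.78,0],50],[[-664,-70,525],[0,-1.78,0],50],[[-664,-70,525],[0,-1.78,0],50],[[-664,-70,525],[0,-1.78,0],50],[[-664,-70,525],[0,-1.78,0],50],[[-664,-70,525],[0,-1.78,0],50]]' 40; python3 -c "
from h import *
print(bot.get_obs()['q']); go(cw(0,.237,.16),101.9)"
```

```text
time: 3.35
ee_pos: [0.4695, 0.2601, 0.3016]
tcp_rot: [-90.0, -0.0, 28.7]
wrist_force: [0.4, -0.2, -0.1]
opening: 0.0498
[ 2.89870310e+01  5.39900614e+00  1.84851146e+01  1.03080967e+02
 -8.18963817e-03  9.02409411e+01]
shift [7.000e-01 1.416e+02 1.000e-01] turn [ 0.    -1.277 -0.   ]
```

```bash
python3 -m inch '[[[0.7,94,0],[0,-0.15,0],50],[[0.7,94,0],[0,-0.3,0],50],[[0.7,94,0],[0,-0.45,0],50],[[0.7,94,0],[0,-0.6,0],50],[[0.7,94,0],[0,-0.75,0],50],[[0.7,94,0],[0,-0.9,0],50],[[0.7,94,0],[0,-1.05,0],50],[[0.7,94,0],[0,-1.2,0],50],[[0.7,94,0],[0,-1.277,0],50],[[0.7,94,0],[0,-1.277,0],50],[[0.7,94,0],[0,-1.277,0],50]]'; python3 -c "
from h import *
print(bot.get_obs()['q']); go(cw(0,.237,.208),101.9)"
```

```text
time: 4.45
ee_pos: [0.4701, 0.2595, 0.2083]
tcp_rot: [-90.1, -0.0, 101.7]
wrist_force: [-0.5, 0.1, 0.1]
opening: 0.0495
[ 2.89050952e+01  2.66901950e+00  5.08810243e+00  9.23427411e+01
 -1.06190309e-02  1.72065908e+01]
shift [ 1.   0.3 -0.3] turn [ 0.001 -0.004  0.   ]
```

```bash
python3 -m inch '[[[0,4,30],[-0.15,0,0],50],[[0,10,50],[-0.3,0,0],50],[[0,20,65],[-0.45,0,0],50],[[0,30,75],[-0.6,0,0],50],[[0,36,82],[-0.75,0,0],50],[[0,40,87],[-0.873,0,0],50],[[0,40,87],[-0.873,0,0],50],[[0,53,71],[-0.873,0,0],50],[[0,66,56],[-0.873,0,0],50],[[0,79,40.6],[-0.873,0,0],50],[[0,79,40.6],[-0.873,0,0],50]]'; python3 - <<'E'
from h import *
print(bot.get_obs()['q'])
out=[]
for n,(r0,r1,c0,c1) in (("top",(180,280,165,265)),("scene",(100,220,350,470))):
    p=bot.camera(n); out.append(cv2.resize(p["frame"][r0:r1,c0:c1,::-1],(400,400),interpolation=cv2.INTER_CUBIC))
cv2.imwrite("pics/w2.png",np.hstack(out))
E
```

```text
time: 5.55
ee_pos: [0.4344, 0.2546, 0.1264]
tcp_rot: [-139.7, 0.1, 101.4]
wrist_force: [-1.1, -0.2, -0.1]
opening: 0.05
[ 43.80624821 -48.54536828 -55.30594087  38.38114079 -24.2302297
  22.24412053]
```

View pics/w2.png

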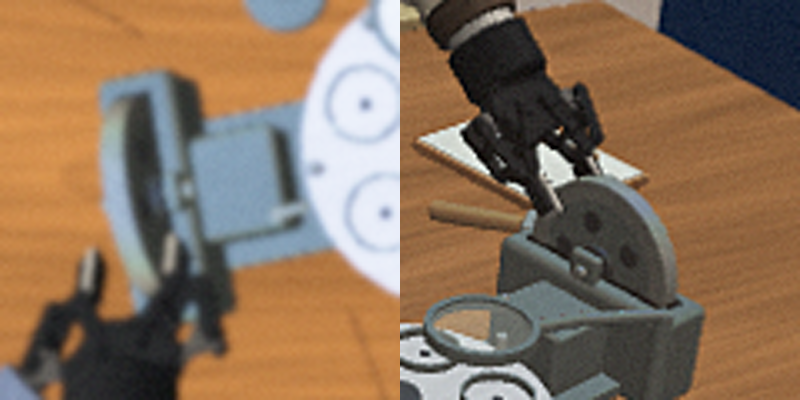

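```bash
python3 -m inch '[[[0,0,0],[0,0,0],5],[[0,0,0],[0,0,0],5],[[0,0,0],[0,0,0],5],[[0,0,0],[0,0,0],5],[[0,0,0],[0,0,0],5],[[0,0.3,-5.8],[0.12,0,0],5],[[0,1.4,-11.4],[0.24,0,0],5],[[0,3.1,-16.9],[0.36,0,0],5],[[0,5.4,-22.2],[0.48,0,0],5],[[0,8.4,-27.1],[0.6,0,0],5],[[0,11.9,-31.7],[0.72,0,0],5],[[0,16,-35.7],[0.84,0,0],5],[[0,20.5,-39.3],[0.96,0,0],5],[[0,25.4,-42.3],[1.08,0,0],5],[[0,30.6,-44.7],[1.2,0,0],5],[[0,30.6,-44.7],[1.2,0,0],5]]' 30; python3 - <<'E'
from h import *
print(bot.get_obs()['q'])
out=[]
for n,(r0,r1,c0,c1) in (("top",(180,280,165,265)),("scene",(100,220,350,470))):
    p=bot.camera(n); out.append(cv2.resize(p["frame"][r0:r1,c0:c1,::-1],(400,400),interpolation=cv2.INTER_CUBIC))
cv2.imwrite("pics/w3.png",np.hstack(out))
E
```

```text
time: 7.25
ee_pos: [0.487, 0.2611, 0.1349]
tcp_rot: [-70.0, 0.8, 101.4]
wrist_force: [-5.5, -31.2, -28.3]
opening: 0.0154
[ 26.02316232  24.73317626  20.43272987 105.28269842   4.22196016
  14.08830182]
```

View pics/w3.png

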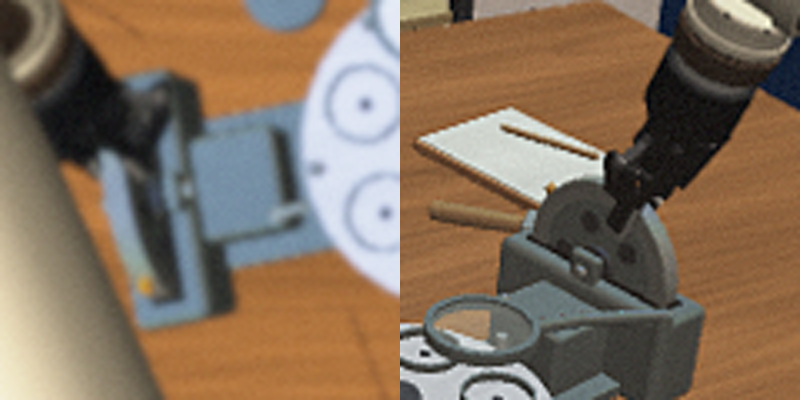

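```bash
cat >> h.py <<'E'
def stud(p):
    """brass blob -> angle from the top, deg, positive to +x (ray cut with the wheel's mid plane)"""
    h=cv2.cvtColor(p["frame"],cv2.COLOR_RGB2HSV); n=px(p,cw(0,.237,.15)); m=(h[:,:,1]>150)&(h[:,:,2]>120)&(h[:,:,0]>10)&(h[:,:,0]<30)
    yn=np.array([-np.sin(A),np.cos(A),0]); o=np.array(p["origin"])
    for c,s in blobs(m,2):
        d=ray(p,c); X=o+d*((cw(0,.237,0)-o)@yn)/(d@yn)-cw(0,.237,.095)
        x=X[0]*np.cos(A)+X[1]*np.sin(A); r=np.hypot(x,X[2])
        if .065<r<.095 and X[2]>-.01: print("stud px",c.round(1),"n",s[4],"ang",np.degrees(np.arctan2(x,X[2])).round(1),"r",r.round(4))
E
python3 -c "
from h import *
stud(bot.camera('top')); stud(bot.camera('scene'))
o=bot.get_obs(); d=o['ee_pos']-cw(0,.237,.095); x=d[0]*np.cos(A)+d[1]*np.sin(A); print('tcp r',np.hypot(x,d[2]),np.degrees(np.arctan2(x,d[2])),'y off',-d[0]*np.sin(A)+d[1]*np.cos(A))"
```

```text
stud px [201.5 251.5] n 4 ang -63.3 r 0.0741
stud px [394.5 156. ] n 2 ang -57.4 r 0.0831
stud px [430.5 168.7] n 22 ang 45.3 r 0.0864
stud px [434.5 178.5] n 2 ang 64.1 r 0.0885
stud px [434.3 183. ] n 3 ang 72.7 r 0.0855
stud px [434.  186.5] n 2 ang 79.8 r 0.0839
stud px [437.  188.5] n 4 ang 81.7 r 0.0942
tcp r 0.04496547725775485 18.8373052984972 y off -0.0028307972968043852
```

```bash
python3 -m inch '[[[0,0,0],[0,0,0],50],[[0,-4,0],[0,0,0],50],[[0,-8,0],[0,0,0],50],[[0,-8,0],[0,0,0],50],[[0,-7.4,7.9],[-0.15,0,0],50],[[0,-5.6,15.7],[-0.3,0,0],50],[[0,-2.7,23.1],[-0.45,0,0],50],[[0,1.3,29.9],[-0.6,0,0],50],[[0,6.2,36.1],[-0.75,0,0],50],[[0,12.1,41.5],[-0.9,0,0],50],[[0,18.6,46],[-1.05,0,0],50],[[0,20,46.7],[-1.08,0,0],50],[[0,20,46.7],[-1.08,0,0],50],[[0,20,46.7],[-1.08,0,0],50]]' 25; python3 -c "
from h import *
stud(bot.camera('top')); stud(bot.camera('scene'))
o=bot.get_obs(); d=o['ee_pos']-cw(0,.237,.095); x=d[0]*np.cos(A)+d[1]*np.sin(A); print('tcp r',np.hypot(x,d[2]),np.degrees(np.arctan2(x,d[2])),'y off',-d[0]*np.sin(A)+d[1]*np.cos(A),o['q'])"
```

```text
time: 8.85
ee_pos: [0.4353, 0.2514, 0.1364]
tcp_rot: [-132.4, 0.7, 101.5]
wrist_force: [0.5, -0.0, 0.1]
opening: 0.0502
stud px [427.7 164.2] n 22 ang 35.7 r 0.0856
stud px [433.8 176.6] n 5 ang 60.6 r 0.0876
stud px [434.3 181.7] n 6 ang 70.1 r 0.086
tcp r 0.05438427423517818 -40.342860388171566 y off -0.001969420368016627 [ 41.11575591 -41.91855133 -47.22283557  46.55238885 -19.98862374
  22.46453358]
```

```bash
python3 -m inch '[[[0,0,0],[0,0,0],5],[[0,0,0],[0,0,0],5],[[0,0,0],[0,0,0],5],[[0,0,0],[0,0,0],5],[[0,0,0],[0,0,0],5],[[0,0.4,-6.5],[0.12,0,0],5],[[0,1.6,-12.8],[0.24,0,0],5],[[0,3.4,-19],[0.36,0,0],5],[[0,6.1,-24.9],[0.48,0,0],5],[[0,9.4,-30.5],[0.6,0,0],5],[[0,13.4,-35.6],[0.72,0,0],5],[[0,18,-40.2],[0.84,0,0],5],[[0,23,-44.2],[0.96,0,0],5],[[0,26.2,-46.3],[1.03,0,0],5],[[0,26.2,-46.3],[1.03,0,0],5],[[0,26.2,-46.3],[1.03,0,0],5]]'; python3 - <<'E'
from h import *
o=bot.get_obs(); d=o['ee_pos']-cw(0,.237,.095); x=d[0]*np.cos(A)+d[1]*np.sin(A); print('tcp r',np.hypot(x,d[2]),np.degrees(np.arctan2(x,d[2])),'y off',-d[0]*np.sin(A)+d[1]*np.cos(A))
out=[]
for n,(r0,r1,c0,c1) in (("top",(180,280,165,265)),("scene",(100,220,350,470))):
    p=bot.camera(n); stud(p); out.append(cv2.resize(p["frame"][r0:r1,c0:c1,::-1],(400,400),interpolation=cv2.INTER_CUBIC))
cv2.imwrite("pics/w4.png",np.hstack(out))
E
```

```text
time: 10.55
ee_pos: [0.4866, 0.2608, 0.1436]
tcp_rot: [-72.9, 0.9, 101.4]
wrist_force: [-5.4, -4.1, -25.6]
opening: 0.0155
tcp r 0.05121018367455444 18.39890276630225 y off -0.0030820100955887284
stud px [429.7 167.4] n 14 ang 42.6 r 0.0859
stud px [433.  176.5] n 4 ang 60.3 r 0.0849
stud px [434.2 182.5] n 4 ang 71.7 r 0.0854
stud px [434.3 186.3] n 3 ang 79.2 r 0.085
```

View pics/w4.png

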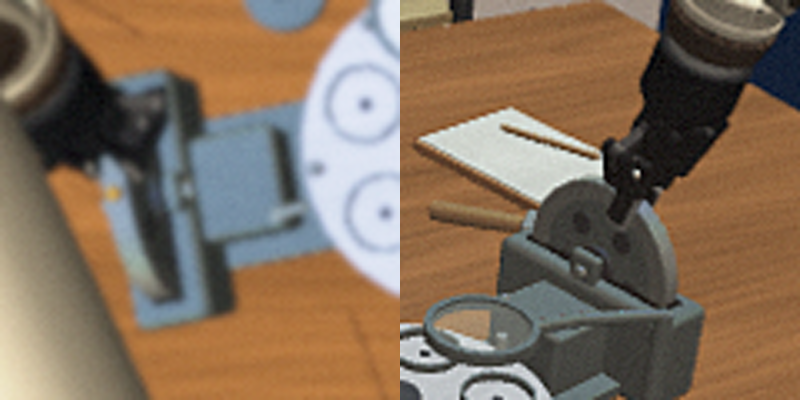

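```bash
python3 -m inch '[[[0,0,0],[0,0,0],50],[[0,0,0],[0,0,0],50],[[0,-10,0],[0,0,0],50],[[0,-50,0],[0,0,0],50],[[0,-100,0],[0,0,0],50],[[0,-130,0],[0,0,0],50],[[0,-130,0],[0,0,0],50]]'; python3 - <<'E'
from h import *
p=bot.camera("top"); s=bot.camera("scene")
for q,b in ((p,(205,250,185,210)),(s,(135,175,395,430))):
    f=q["frame"][b[0]:b[1],b[2]:b[3]].astype(int); k=f[:,:,0]-f[:,:,2]
    v,u=np.mgrid[b[0]:b[1],b[2]:b[3]]; m=(k>50)
    print("bgr-ish",[(c+[b[2],b[0]],st[4]) for c,st in blobs(m,1)])
    for a in(-20,-10,0,10,20):
        t=np.radians(a); print(a,px(q,cw(.080*np.sin(t),.2345,.095+.080*np.cos(t))).round(1))
out=[]
for q,(r0,r1,c0,c1) in ((p,(180,280,165,265)),(s,(100,220,350,470))):
    out.append(cv2.resize(q["frame"][r0:r1,c0:c1,::-1],(400,400),interpolation=cv2.INTER_CUBIC))
cv2.imwrite("pics/w5.png",np.hstack(out))
E
```

```text
time: 11.35
ee_pos: [0.5249, 0.2707, 0.2738]
tcp_rot: [-73.5, 0.7, 101.4]
wrist_force: [-0.8, -1.1, 0.3]
opening: 0.0498
bgr-ish [(array([188.35576923, 230.51923077]), np.int32(312))]
-20 [195.3 237.6]
-10 [194.1 232.8]
0 [193.1 227.8]
10 [192.4 222.9]
20 [192.1 218.2]
bgr-ish [(array([417.98167006, 144.33401222]), np.int32(491)), (array([401.81818182, 144.31818182]), np.int32(22)), (array([413.8, 153.4]), np.int32(10))]
-20 [406.1 152.2]
-10 [409.9 152.8]
0 [413.7 154.2]
10 [417.5 156.5]
20 [421.  159.5]
```

View pics/w5.png

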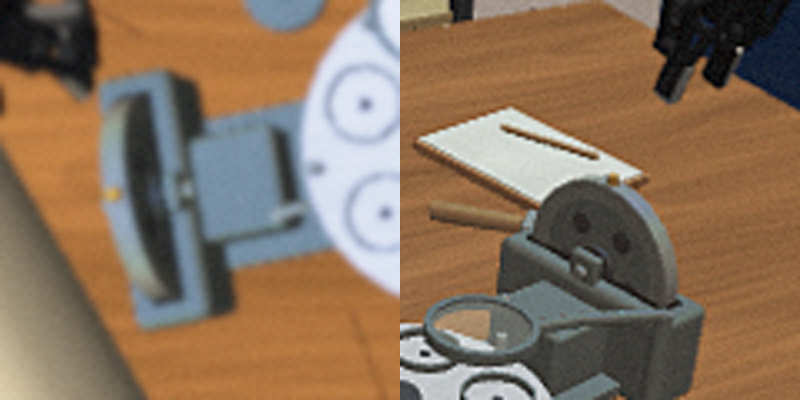

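```bash
python3 - <<'E'
from h import *
p=bot.camera("top"); s=bot.camera("scene")
for q,n in((p,"top"),(s,"scene")):
    for c,st in black(q):
        w=at(q,c,.012)
        if .38<w[0]<.62 and -.42<w[1]<-.18 and .8<st[2]/st[3]<1.25: print(n,c.round(1),st[4],w.round(4))
go([.564,-.231,.20],90)
E
```

```text
top [404.8 196.5] 173 [ 0.5802 -0.3541]
top [365.6 200.7] 166 [ 0.566  -0.2311]
top [405.9 243.8] 182 [ 0.432  -0.3554]
scene [196.9 250. ] 336 [ 0.4288 -0.3544]
scene [262.7 267.7] 366 [ 0.5622 -0.2295]
scene [214.9 286.2] 414 [ 0.5776 -0.3528]
shift [-498.3   89.2   34.3] turn [-0.296  0.195 -0.045]
```

```bash
python3 -m inch '[[[-498,89,34],[-0.296,0.195,-0.045],50],[[-498,89,34],[-0.296,0.195,-0.045],50],[[-498,89,34],[-0.296,0.195,-0.045],50],[[-498,89,34],[-0.296,0.195,-0.045],50],[[-498,89,34],[-0.296,0.195,-0.045],50],[[-498,89,34],[-0.296,0.195,-0.045],65],[[-498,89,34],[-0.296,0.195,-0.045],65],[[-498,89,34],[-0.296,0.195,-0.045],65],[[-498,89,34],[-0.296,0.195,-0.045],65],[[-498,89,34],[-0.296,0.195,-0.045],65],[[-498,89,34],[-0.296,0.195,-0.045],65],[[-498,89,34],[-0.296,0.195,-0.045],65],[[-498,89,34],[-0.296,0.195,-0.045],65],[[-498,89,34],[-0.296,0.195,-0.045],65]]'; python3 - <<'E'
from h import *
s=bot.camera("scene"); 
for c,st in black(s):
    w=at(s,c,.012)
    if .38<w[0]<.62 and -.42<w[1]<-.18 and .8<st[2]/st[3]<1.25: print(c.round(1),st[4],w.round(4))
go([.5641,-.2303,.008],90); print(bot.get_obs()["q"])
E
```

```text
time: 12.95
ee_pos: [0.5639, -0.2297, 0.2]
tcp_rot: [-90.0, -0.1, 90.0]
wrist_force: [0.1, -0.2, 0.0]
opening: 0.0651
[196.9 250. ] 334 [ 0.4288 -0.3545]
[262.7 267.6] 363 [ 0.562  -0.2294]
[215.  286.2] 411 [ 0.5774 -0.3527]
shift [-1.000e+00  1.923e+02  1.000e-01] turn [0.    0.001 0.001]
[-2.21546030e+01  1.27020307e+01  1.53235181e+01  9.26175006e+01
  4.15544988e-02 -2.22264707e+01]
```

```bash
python3 -m inch '[[[-1,50,0],[0,0,0],65],[[-1,100,0],[0,0,0],65],[[-1,150,0],[0,0,0],65],[[-1,185,0],[0,0,0],65],[[-1,192,0],[0,0,0],65],[[-1,192,0],[0,0,0],48],[[-1,192,0],[0,0,0],48],[[-1,192,0],[0,0,0],48],[[-1,192,0],[0,0,0],65],[[-1,192,0],[0,0,0],65],[[-1,192,0],[0,0,0],65]]' 20
python3 -m inch '[[[0,0,0],[0,0.15,0],65],[[0,0,0],[0,0.3,0],65],[[0,0,0],[0,0.45,0],65],[[0,0,0],[0,0.6,0],65],[[0,0,0],[0,0.75,0],65],[[0,0,0],[0,0.9,0],65],[[0,0,0],[0,1.05,0],65],[[0,0,0],[0,1.2,0],65],[[0,0,0],[0,1.35,0],65],[[0,0,0],[0,1.5,0],65],[[0,0,0],[0,1.571,0],65],[[0,0,0],[0,1.571,0],65],[[0,0,0],[0,1.571,0],40],[[0,0,0],[0,1.571,0],40],[[0,0,0],[0,1.571,0],40],[[0,0,0],[0,1.571,0],40]]' 40; python3 - <<'E'
from h import *
p=bot.camera("scene"); cv2.imwrite("pics/s1.png",cv2.resize(p["frame"][180:340,180:400,::-1],None,fx=3,fy=3,interpolation=cv2.INTER_CUBIC))
E
```

```text
time: 14.1
ee_pos: [0.5645, -0.2305, 0.0089]
tcp_rot: [-90.1, -0.0, 90.1]
wrist_force: [-0.1, -0.3, -0.3]
opening: 0.0649
time: 15.7
ee_pos: [0.5647, -0.2306, 0.0093]
tcp_rot: [-90.0, -0.1, 0.1]
wrist_force: [-0.6, -1.1, 5.0]
opening: 0.0486
```

View pics/s1.png

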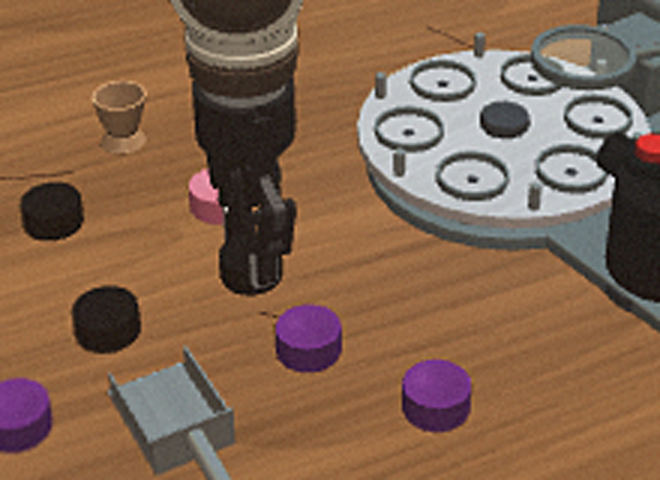

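```bash
cat > fit.py <<'E'
from h import *
from scipy.optimize import minimize
from scipy.ndimage import map_coordinates
def fit(q,x0=(.519,.0286,11.9),rel=(-60,60,120,180,240)):
    g=cv2.GaussianBlur(cv2.cvtColor(q["frame"],cv2.COLOR_RGB2GRAY).astype(float),(0,0),.8)
    t=np.linspace(0,2*np.pi,60)
    def pts(v):
        P=[]
        for k in rel:
            a=np.radians(v[2]+k); c=np.array([v[0]+.085*np.cos(a),v[1]+.085*np.sin(a)])
            P+=[[c[0]+.029*np.cos(u),c[1]+.029*np.sin(u),.050] for u in t]
        return P
    def f(v):
        P=np.array([px(q,x) for x in pts(v)]); return map_coordinates(g,[P[:,1],P[:,0]],order=1).mean()
    r=minimize(f,x0,method="Nelder-Mead",options=dict(initial_simplex=[x0]+[[x0[0]+.006*(i==0),x0[1]+.006*(i==1),x0[2]+3*(i==2)] for i in range(3)],maxiter=150))
    return r.x,r.fun,f(x0)
if __name__=="__main__":
    for n in("top","scene"): print(n,fit(bot.camera(n)))
E
python3 fit.py
```

```text
top (array([ 0.51894096,  0.02819724, 11.86416494]), np.float64(205.52327479442775), np.float64(205.59112456928523))
scene (array([ 0.5209386 ,  0.02745672, 11.7789186 ]), np.float64(98.23079654132273), np.float64(102.4571241360265))
```

```bash
sed -i 's/^C=.*/C=np.array([.5195,.028]); A=np.radians(11.85)/' h.py; cat >> h.py <<'E'
def pocket(rel,z=.0525): return cw(.085*np.cos(np.radians(rel)),.085*np.sin(np.radians(rel)),z)
E
python3 -m inch '[[[0,-40,0],[0,0,0],40],[[0,-80,0],[0,0,0],40],[[-10,-105,40],[0,0,0],40],[[-28,-110,85],[0,0,0],40],[[-50,-110,130],[0,0,0],40],[[-65,-110,165],[0,0,0],40],[[-72,-110,178],[0,0,0],40],[[-72,-110,178],[0,0,0],40],[[-72,-110,178],[0,0,0],40]]' 40; python3 - <<'E'
from h import *
go(pocket(-120),0)
p=bot.camera("scene"); cv2.imwrite("pics/s2.png",cv2.resize(p["frame"][150:300,230:410,::-1],None,fx=4,fy=4,interpolation=cv2.INTER_CUBIC))
E
```

```text
time: 16.75
ee_pos: [0.4926, -0.0531, 0.1191]
tcp_rot: [-90.0, -0.1, 0.1]
wrist_force: [-0.6, 0.0, 0.2]
opening: 0.0481
shift [ 0.3 66.6  0.3] turn [0.    0.002 0.002]
```

View pics/s2.png

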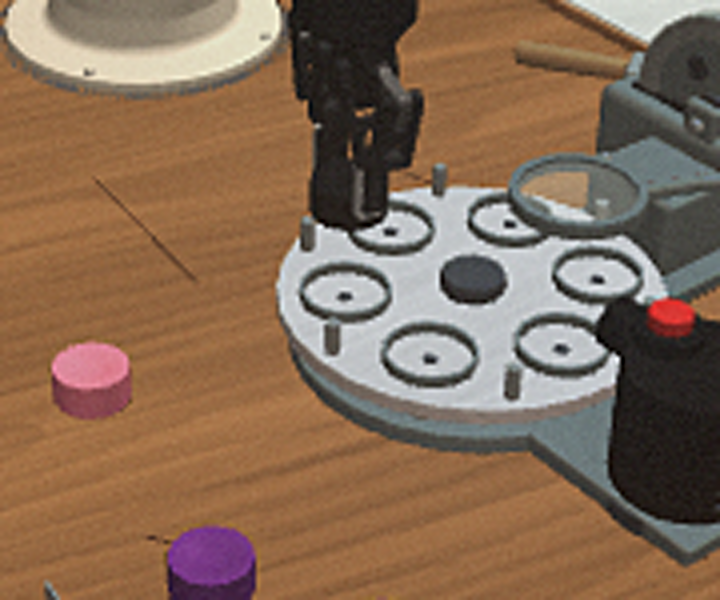

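```bash
python3 -m inch '[[[0.3,30,0.3],[0,0,0],40],[[0.3,50,0.3],[0,0,0],40],[[0.3,58,0.3],[0,0,0],40],[[0.3,62,0.3],[0,0,0],40],[[0.3,67,0.3],[0,0,0],40],[[0.3,67,0.3],[0,0,0],40]]'; python3 - <<'E'
from h import *
p=bot.camera("top")
for c,st in black(p): 
    if 260<c[0]<340 and 180<c[1]<260: print(c,st)
E
```

```text
time: 17.4
ee_pos: [0.4934, -0.0535, 0.0522]
tcp_rot: [-90.0, -0.1, 0.0]
wrist_force: [-0.2, 0.4, 0.6]
opening: 0.048
```

```bash
python3 -m inch '[[[0,0,0],[0,0,0],56],[[0,0,0],[0,0,0],62],[[0,0,0],[0,0,0],62],[[0,-40,0],[0,0,0],65],[[0,-80,0],[0,0,0],65],[[40,-110,-40],[0,0,0],65],[[80,-110,-80],[0,0,0],65],[[86,-110,-130],[0,0,0],65],[[86,-110,-180],[0,0,0],65],[[86,-110,-230],[0,0,0],65],[[86,-110,-270],[0,0,0],65],[[86,-110,-300],[0,0,0],65],[[86,-110,-300],[0,0,0],65]]' 20; python3 - <<'E'
from h import *
p=bot.camera("top"); s=bot.camera("scene")
for q in(p,s):
    for c,st in black(q):
        w=at(q,c,.012); v=at(q,c,.054)
        if .38<w[0]<.65 and -.42<w[1]<-.15 and .75<st[2]/st[3]<1.3: print("table",c.round(1),st[4],w.round(4))
        if np.hypot(*(v-pocket(-120)[:2]))<.02: print("pocket",c.round(1),st[4],v.round(4),pocket(-120))
cv2.imwrite("pics/s3.png",cv2.resize(s["frame"][150:300,230:410,::-1],None,fx=4,fy=4,interpolation=cv2.INTER_CUBIC))
go([.579,-.3535,.008],45)
E
```

```text
time: 18.75
ee_pos: [0.5785, -0.3576, 0.1616]
tcp_rot: [-90.0, -0.1, -0.2]
wrist_force: [0.9, 0.5, 0.0]
opening: 0.065
table [404.5 196.2] 165 [ 0.5811 -0.3531]
pocket [307.9 222.2] 166 [ 0.4951 -0.0519] [ 0.49302201 -0.05277076  0.0525    ]
pocket [317.1 219.5] 321 [ 0.4877 -0.0462] [ 0.49302201 -0.05277076  0.0525    ]
table [196.9 250. ] 335 [ 0.4288 -0.3546]
table [215.  286.2] 411 [ 0.5774 -0.3527]
shift [ -0.4 154.3   0.4] turn [ 0.    -0.786  0.002]
```

View pics/s3.png

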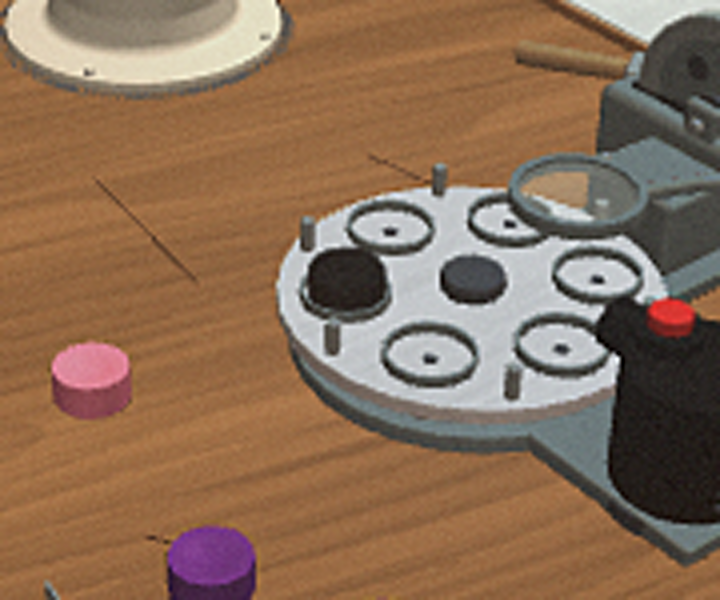

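```bash
python3 -m inch '[[[0,20,4],[0,-0.15,0],65],[[0,40,4],[0,-0.3,0],65],[[0,60,4],[0,-0.45,0],65],[[0,80,4],[0,-0.6,0],65],[[0.3,100,4],[0,-0.785,0],65],[[0.3,110,4],[0,-0.785,0],65],[[0.3,150,4],[0,-0.785,0],65],[[0.3,153.5,4],[0,-0.785,0],65],[[0.3,153.5,4],[0,-0.785,0],65],[[0.3,153.5,4],[0,-0.785,0],48],[[0.3,153.5,4],[0,-0.785,0],48],[[0.3,153.5,4],[0,-0.785,0],48],[[0.3,153.5,4],[0,-0.785,0],65],[[0.3,153.5,4],[0,-0.785,0],65],[[0.3,153.5,4],[0,-0.785,0],65]]' 20
python3 -m inch '[[[0,0,0],[0,0.15,0],65],[[0,0,0],[0,0.3,0],65],[[0,0,0],[0,0.45,0],65],[[0,0,0],[0,0.6,0],65],[[0,0,0],[0,0.75,0],65],[[0,0,0],[0,0.9,0],65],[[0,0,0],[0,1.05,0],65],[[0,0,0],[0,1.2,0],65],[[0,0,0],[0,1.35,0],65],[[0,0,0],[0,1.5,0],65],[[0,0,0],[0,1.571,0],65],[[0,0,0],[0,1.571,0],65],[[0,0,0],[0,1.571,0],40],[[0,0,0],[0,1.571,0],40],[[0,0,0],[0,1.571,0],40],[[0,0,0],[0,1.571,0],40]]' 40; python3 -c "
from h import *
go(pocket(180),-45)"
```

```text
time: 20.35
ee_pos: [0.5797, -0.3501, 0.0089]
tcp_rot: [-90.1, -0.1, 44.9]
wrist_force: [-0.4, -0.3, 0.0]
opening: 0.065
time: 21.95
ee_pos: [0.5798, -0.3502, 0.0092]
tcp_rot: [-89.9, -0.1, -45.0]
wrist_force: [-0.1, -0.4, 4.0]
opening: 0.0484
shift [-356.6  -43.7  153.4] turn [-0.001 -0.001  0.002]
```

```bash
python3 -m inch '[[[0,-45,0],[0,0,0],40],[[0,-90,0],[0,0,0],40],[[-36,-115,16],[0,0,0],40],[[-80,-115,35],[0,0,0],40],[[-125,-115,54],[0,0,0],40],[[-170,-115,73],[0,0,0],40],[[-215,-115,92],[0,0,0],40],[[-260,-115,112],[0,0,0],40],[[-305,-115,131],[0,0,0],40],[[-340,-115,146],[0,0,0],40],[[-356.6,-115,153.4],[0,0,0],40],[[-356.6,-115,153.4],[0,0,0],40],[[-356.6,-115,153.4],[0,0,0],40]]' 40; python3 - <<'E'
from h import *
p=bot.camera("scene")
for q in(p,):
    for c,st in black(q):
        w=at(q,c,.012)
        if .38<w[0]<.65 and -.42<w[1]<-.15 and .75<st[2]/st[3]<1.3: print("table",c.round(1),st[4],w.round(4))
go(pocket(180),-45)
E
```

```text
time: 23.25
ee_pos: [0.4363, 0.0105, 0.1238]
tcp_rot: [-89.9, -0.1, -45.0]
wrist_force: [0.6, 0.5, -0.5]
opening: 0.0483
table [196.9 250. ] 334 [ 0.4288 -0.3545]
shift [-0.5 71.2  0.2] turn [-0.001 -0.001  0.002]
```

```bash
python3 -m inch '[[[0,35,0],[0,0,0],40],[[0,55,0],[0,0,0],40],[[0,63,0],[0,0,0],40],[[0,67,0],[0,0,0],40],[[0,71.4,0],[0,0,0],40],[[0,71.4,0],[0,0,0],40]]'; python3 -c "
from h import *
go(pocket(180),-45)"
```

```text
time: 23.9
ee_pos: [0.4368, 0.0098, 0.0526]
tcp_rot: [-89.9, -0.1, -45.1]
wrist_force: [-0.4, 0.0, 0.4]
opening: 0.0483
shift [-0.9  0.1  0.1] turn [-0.002 -0.001  0.002]
```

```bash
python3 -m inch '[[[0,0,0],[0,0,0],56],[[0,0,0],[0,0,0],62],[[0,0,0],[0,0,0],62],[[0,-40,0],[0,0,0],65],[[0,-80,0],[0,0,0],65],[[30,-90,-31],[0,0,0],65],[[65,-90,-67],[0,0,0],65],[[100,-90,-103],[0,0,0],65],[[135,-90,-139],[0,0,0],65],[[170,-90,-175],[0,0,0],65],[[205,-90,-211],[0,0,0],65],[[240,-90,-247],[0,0,0],65],[[253,-90,-262],[0,0,0],65],[[253,-90,-262],[0,0,0],65],[[253,-90,-262],[0,0,0],65]]' 20; python3 - <<'E'
from h import *
p=bot.camera("top"); s=bot.camera("scene")
for q in(p,s):
    for c,st in black(q):
        w=at(q,c,.012)
        if .38<w[0]<.65 and -.42<w[1]<-.15 and .75<st[2]/st[3]<1.3: print("table",c.round(1),st[4],w.round(4))
cv2.imwrite("pics/s4.png",cv2.resize(s["frame"][150:300,230:410,::-1],None,fx=4,fy=4,interpolation=cv2.INTER_CUBIC))
go([.4304,-.3549,.008],-45)
E
```

```text
time: 25.4
ee_pos: [0.4298, -0.3543, 0.1426]
tcp_rot: [-89.9, -0.1, -45.1]
wrist_force: [-0.3, -0.2, 0.5]
opening: 0.0648
table [408.  246.3] 303 [ 0.4245 -0.3618]
table [196.8 250. ] 335 [ 0.4288 -0.3546]
shift [  1.  135.   -1.1] turn [-0.002  0.     0.002]
```

View pics/s4.png

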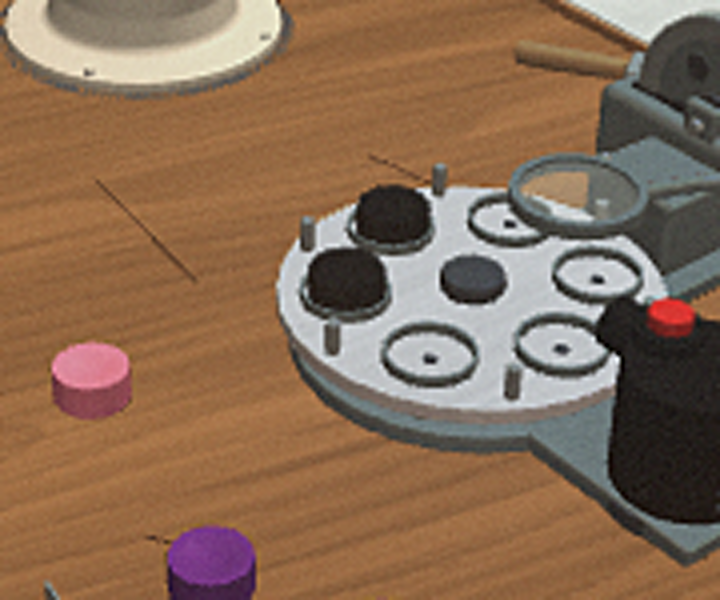

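```bash
python3 -m inch '[[[1,50,-1],[0,0,0],65],[[1,90,-1],[0,0,0],65],[[1,125,-1],[0,0,0],65],[[1,134.5,-1],[0,0,0],65],[[1,134.5,-1],[0,0,0],65],[[1,134.5,-1],[0,0,0],48],[[1,134.5,-1],[0,0,0],48],[[1,134.5,-1],[0,0,0],48],[[1,134.5,-1],[0,0,0],65],[[1,134.5,-1],[0,0,0],65],[[1,134.5,-1],[0,0,0],65]]' 20
python3 -m inch '[[[0,0,0],[0,-0.15,0],65],[[0,0,0],[0,-0.3,0],65],[[0,0,0],[0,-0.45,0],65],[[0,0,0],[0,-0.6,0],65],[[0,0,0],[0,-0.75,0],65],[[0,0,0],[0,-0.9,0],65],[[0,0,0],[0,-1.05,0],65],[[0,0,0],[0,-1.2,0],65],[[0,0,0],[0,-1.35,0],65],[[0,0,0],[0,-1.5,0],65],[[0,0,0],[0,-1.571,0],65],[[0,0,0],[0,-1.571,0],65],[[0,0,0],[0,-1.571,0],40],[[0,0,0],[0,-1.571,0],40],[[0,0,0],[0,-1.571,0],40],[[0,0,0],[0,-1.571,0],40]]' 40; python3 -c "
from h import *
go(pocket(120),45)"
```

```text
time: 26.6
ee_pos: [0.4305, -0.355, 0.0087]
tcp_rot: [-89.9, -0.1, -45.0]
wrist_force: [0.6, -1.1, -0.8]
opening: 0.0652
time: 28.2
ee_pos: [0.4307, -0.3551, 0.009]
tcp_rot: [-90.2, -0.1, 45.0]
wrist_force: [-0.8, 0.9, 3.7]
opening: 0.0484
shift [338.2 -43.8 293.1] turn [ 0.003 -0.001  0.002]
```

```bash
python3 -m inch '[[[0,-45,0],[0,0,0],40],[[0,-90,0],[0,0,0],40],[[30,-115,26],[0,0,0],40],[[68,-115,59],[0,0,0],40],[[105,-115,91],[0,0,0],40],[[143,-115,124],[0,0,0],40],[[180,-115,156],[0,0,0],40],[[218,-115,189],[0,0,0],40],[[255,-115,221],[0,0,0],40],[[292,-115,253],[0,0,0],40],[[325,-115,282],[0,0,0],40],[[338.2,-115,293.1],[0,0,0],40],[[338.2,-115,293.1],[0,0,0],40],[[338.2,-115,293.1],[0,0,0],40]]' 40; python3 -c "
from h import *
go(pocket(120),45)"
```

```text
time: 29.6
ee_pos: [0.4622, 0.0912, 0.1234]
tcp_rot: [-90.2, -0.1, 45.0]
wrist_force: [-0.2, -0.1, -0.4]
opening: 0.0484
shift [ 0.4 70.9 -0.1] turn [0.003 0.    0.001]
```

```bash
python3 -m inch '[[[0,35,0],[0,0,0],40],[[0,55,0],[0,0,0],40],[[0,63,0],[0,0,0],40],[[0,67,0],[0,0,0],40],[[0,71.2,0],[0,0,0],40],[[0,71.2,0],[0,0,0],40]]'; python3 -c "
from h import *
go(pocket(120),45)
print(cw(.118*np.cos(np.radians(-150)),.118*np.sin(np.radians(-150)),.1))"
```

```text
time: 30.2
ee_pos: [0.4627, 0.0909, 0.0526]
tcp_rot: [-90.2, -0.1, 45.0]
wrist_force: [0.4, -0.4, -0.3]
opening: 0.0485
shift [0.3 0.1 0.3] turn [ 0.003 -0.001  0.001]
[ 0.4316025  -0.05072757  0.1       ]
```

```bash
python3 -m inch '[[[0,0,0],[0,0,0],56],[[0,0,0],[0,0,0],62],[[0,0,0],[0,0,0],62],[[0,-40,0],[0,0,0],62],[[0,-70,0],[0,0.1,0],50],[[-20,-70,-13],[0,0.25,0],24],[[-45,-70,-29],[0,0.4,0],24],[[-80,-70,-51],[0,0.55,0],24],[[-110,-70,-70],[0,0.7,0],24],[[-122,-70,-78],[0,0.85,0],24],[[-122,-70,-78],[0,1,0],24],[[-122,-70,-78],[0,1.15,0],24],[[-122,-70,-78],[0,1.3,0],24],[[-122,-70,-78],[0,1.45,0],24],[[-122,-70,-78],[0,1.6,0],24],[[-122,-70,-78],[0,1.626,0],24],[[-122,-70,-78],[0,1.626,0],24]]' 20; python3 - <<'E'
from h import *
p=bot.camera("top"); s=bot.camera("scene")
cv2.imwrite("pics/s5.png",np.hstack([cv2.resize(s["frame"][165:265,290:410,::-1],(480,400),interpolation=cv2.INTER_CUBIC),cv2.resize(p["frame"][165:265,235:315,::-1],(320,400),interpolation=cv2.INTER_CUBIC)]))
a=np.radians(-150); go(cw(.118*np.cos(a),.118*np.sin(a),.048),-150+11.85+90)
E
```

```text
time: 31.9
ee_pos: [0.4314, -0.0504, 0.1229]
tcp_rot: [-89.9, -0.2, -48.0]
wrist_force: [-0.2, 0.2, -0.2]
opening: 0.0241
shift [ 0.2 74.8 -0.2] turn [-0.002  0.003  0.003]
```

View pics/s5.png

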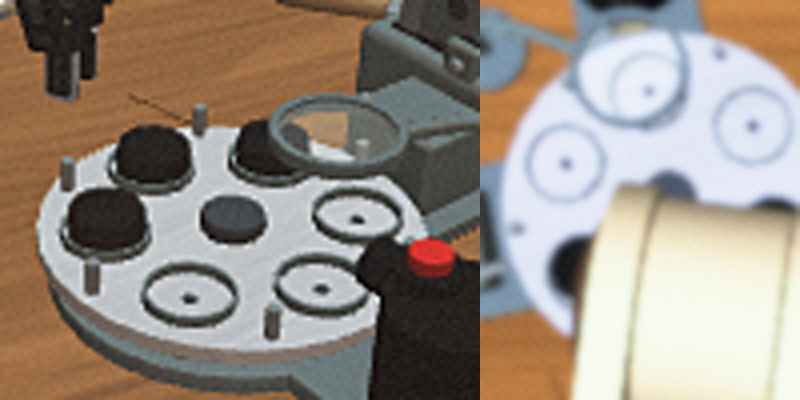

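```bash
python3 -m inch '[[[0,40,0],[0,0,0],24],[[0,65,0],[0,0,0],24],[[0,75,0],[0,0,0],24],[[0,75,0],[0,0,0],24],[[5.9,75,0.1],[0,-0.05,0],24],[[11.8,75,0.6],[0,-0.1,0],24],[[17.6,75,1.3],[0,-0.15,0],24],[[23.4,75,2.4],[0,-0.2,0],24],[[29.2,75,3.7],[0,-0.25,0],24],[[34.9,75,5.3],[0,-0.3,0],24],[[40.5,75,7.2],[0,-0.35,0],24],[[46,75,9.3],[0,-0.4,0],24],[[51.3,75,11.7],[0,-0.45,0],24],[[56.6,75,14.4],[0,-0.5,0],24],[[56.6,75,14.4],[0,-0.5,0],24]]'; python3 - <<'E'
from h import *
o=bot.get_obs(); d=o["ee_pos"][:2]-C; print(np.hypot(*d),np.degrees(np.arctan2(d[1],d[0]))-11.85)
a=np.radians(-150+59.5); go(cw(.118*np.cos(a),.118*np.sin(a),.048),-150+59.5+11.85+90)
E
```

```text
time: 33.5
ee_pos: [0.4814, -0.0832, 0.0496]
tcp_rot: [-90.0, -0.3, -19.3]
wrist_force: [-0.4, -0.6, 0.1]
opening: 0.0239
0.11753475715237685 -120.74476628137614
shift [59.3  1.9 16. ] turn [ 0.001 -0.534  0.006]
```

```bash
python3 -m inch '[[[5.9,0,0.1],[0,-0.05,0],24],[[11.8,0,0.6],[0,-0.1,0],24],[[17.6,0,1.3],[0,-0.15,0],24],[[23.4,0,2.4],[0,-0.2,0],24],[[29.2,0,3.7],[0,-0.25,0],24],[[34.9,0,5.3],[0,-0.3,0],24],[[40.5,0,7.2],[0,-0.35,0],24],[[46,0,9.3],[0,-0.4,0],24],[[51.3,0,11.7],[0,-0.45,0],24],[[56.6,0,14.4],[0,-0.5,0],24],[[59.3,0,16],[0,-0.53,0],24],[[59.3,0,16],[0,-0.53,0],24],[[59.3,0,16],[0,-0.53,0],24],[[59.3,0,16],[0,-0.53,0],24]]'; python3 - <<'E'
from h import *
s=bot.camera("scene")
cv2.imwrite("pics/s6.png",cv2.resize(s["frame"][130:280,270:430,::-1],None,fx=4,fy=4,interpolation=cv2.INTER_CUBIC))
o=bot.get_obs(); d=o["ee_pos"][:2]-C; print(np.hypot(*d),np.degrees(np.arctan2(d[1],d[0]))-11.85)
a=np.radians(-150); go(cw(.118*np.cos(a),.118*np.sin(a),.11),-150+11.85+90)
E
```

```text
time: 34.9
ee_pos: [0.5425, -0.0876, 0.0501]
tcp_rot: [-90.2, -0.3, 11.0]
wrist_force: [-0.9, 0.8, -0.6]
opening: 0.0239
0.11794128996465057 -90.60407216971635
shift [-101.5  -60.7   57.4] turn [-0.     1.033  0.006]
```

View pics/s6.png

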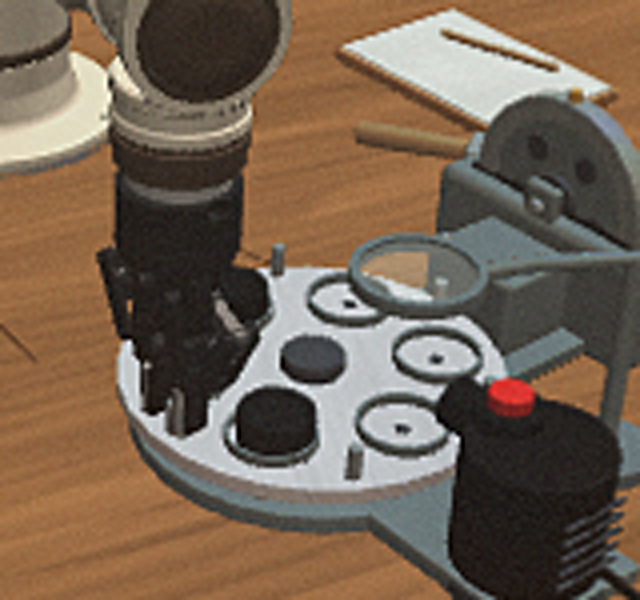

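```bash
python3 -m inch '[[[0,-35,0],[0,0,0],24],[[0,-61,0],[0,0.1,0],24],[[-20,-61,10],[0,0.25,0],24],[[-45,-61,25],[0,0.4,0],24],[[-75,-61,42],[0,0.55,0],24],[[-95,-61,54],[0,0.7,0],24],[[-101.5,-61,57.4],[0,0.85,0],24],[[-101.5,-61,57.4],[0,1.033,0],24],[[-101.5,-61,57.4],[0,1.033,0],24],[[-101.5,-61,57.4],[0,1.033,0],24]]'; python3 - <<'E'
from h import *
a=np.radians(-150); go(cw(.118*np.cos(a),.118*np.sin(a),.048),-150+11.85+90)
from fit import fit
s=bot.camera("scene"); print(fit(s,(.5209,.0275,11.8),rel=(60,120,180)))
E
```

```text
time: 35.95
ee_pos: [0.4314, -0.0507, 0.1105]
tcp_rot: [-89.8, -0.3, -48.2]
wrist_force: [0.6, -0.2, 0.8]
opening: 0.0245
shift [-0.1 62.5 -0.1] turn [-0.003 -0.     0.005]
(array([ 0.52038448,  0.02711362, 11.87629816]), np.float64(89.39451156223974), np.float64(90.00019050460293))
```

Carousel is home after the first click; second click the same way.

```bash
python3 -m inch '[[[0,35,0],[0,0,0],24],[[0,55,0],[0,0,0],24],[[0,62.5,0],[0,0,0],24],[[0,62.5,0],[0,0,0],24],[[5.9,62.5,0.1],[0,-0.05,0],24],[[11.8,62.5,0.6],[0,-0.1,0],24],[[17.6,62.5,1.3],[0,-0.15,0],24],[[23.4,62.5,2.4],[0,-0.2,0],24],[[29.2,62.5,3.7],[0,-0.25,0],24],[[34.9,62.5,5.3],[0,-0.3,0],24],[[40.5,62.5,7.2],[0,-0.35,0],24],[[46,62.5,9.3],[0,-0.4,0],24],[[51.3,62.5,11.7],[0,-0.45,0],24],[[56.6,62.5,14.4],[0,-0.5,0],24],[[56.6,62.5,14.4],[0,-0.5,0],24]]'; python3 - <<'E'
from h import *
a=np.radians(-150+59.5); go(cw(.118*np.cos(a),.118*np.sin(a),.048),-150+59.5+11.85+90)
E
```

```text
time: 37.5
ee_pos: [0.4814, -0.0836, 0.0496]
tcp_rot: [-90.0, -0.4, -19.4]
wrist_force: [-0.1, 0.3, -0.1]
opening: 0.0248
shift [59.2  2.  16.5] turn [ 0.002 -0.536  0.008]
```

```bash
python3 -m inch '[[[5.9,0,0.1],[0,-0.05,0],24],[[11.8,0,0.6],[0,-0.1,0],24],[[17.6,0,1.3],[0,-0.15,0],24],[[23.4,0,2.4],[0,-0.2,0],24],[[29.2,0,3.7],[0,-0.25,0],24],[[34.9,0,5.3],[0,-0.3,0],24],[[40.5,0,7.2],[0,-0.35,0],24],[[46,0,9.3],[0,-0.4,0],24],[[51.3,0,11.7],[0,-0.45,0],24],[[56.6,0,14.4],[0,-0.5,0],24],[[59.3,0,16],[0,-0.53,0],24],[[59.3,0,16],[0,-0.53,0],24],[[59.3,0,16],[0,-0.53,0],24],[[59.3,0,16],[0,-0.53,0],24]]'
python3 -m inch '[[[0,-35,0],[0,0,0],24],[[0,-70,0],[0,0,0],24],[[0,-120,0],[0,0,0],24],[[0,-160,-30],[0,0,0],5],[[0,-170,-80],[0,0,0],5],[[0,-170,-130],[0,0,0],5],[[0,-170,-160],[0,0,0],5],[[0,-170,-160],[0,0,0],5],[[0,-170,-160],[0,0,0],0],[[0,-170,-160],[0,0,0],0]]'; python3 - <<'E'
from h import *
from fit import fit
p=bot.camera("top"); s=bot.camera("scene")
print(fit(s,(.5209,.0275,11.8),rel=(120,180,240,60)))
print(fit(p,(.5189,.0282,11.8),rel=(120,180,240)))
cv2.imwrite("pics/s7.png",np.hstack([cv2.resize(s["frame"][140:260,290:450,::-1],(480,360),interpolation=cv2.INTER_CUBIC),cv2.resize(p["frame"][140:260,220:326,::-1],(318,360),interpolation=cv2.INTER_CUBIC)]))
go(cw(.168,0,.13),11.85); print(bot.get_obs()["q"])
for q in(p,s):
    f=q["frame"].astype(int)
    for c,st in blobs((f[:,:,0]>150)&(f[:,:,1]<60),15):
        w=at(q,c,.12)
        if abs(w[0]-.68)<.02: print("red",c,w)
print(cw(.168,0,.12))
E
```

```text
time: 38.9
ee_pos: [0.5425, -0.0882, 0.0502]
tcp_rot: [-90.2, -0.4, 10.9]
wrist_force: [-0.6, -0.5, -0.8]
opening: 0.024
time: 39.9
ee_pos: [0.5713, -0.2442, 0.2209]
tcp_rot: [-90.2, -0.4, 10.9]
wrist_force: [-0.1, 0.5, 0.3]
opening: 0.0
(array([ 0.52082771,  0.02675876, 11.69996974]), np.float64(92.87294267316624), np.float64(93.52753634811755))
(array([0.51702014, 0.02391674, 9.47886235]), np.float64(183.85161234675252), np.float64(187.72831807523454))
shift [168.1  91.4 279.7] turn [ 0.004 -0.015  0.007]
[-2.31419794e+01  1.44091009e+01  1.96697484e+01  9.48000048e+01
  6.72689944e-02  5.58788870e+01]
red [268.27272727 156.38961039] [0.68295819 0.06320154]
red [397.54545455 227.54545455] [0.68164934 0.06512261]
[0.68391968 0.06249883 0.12      ]
```

View pics/s7.png

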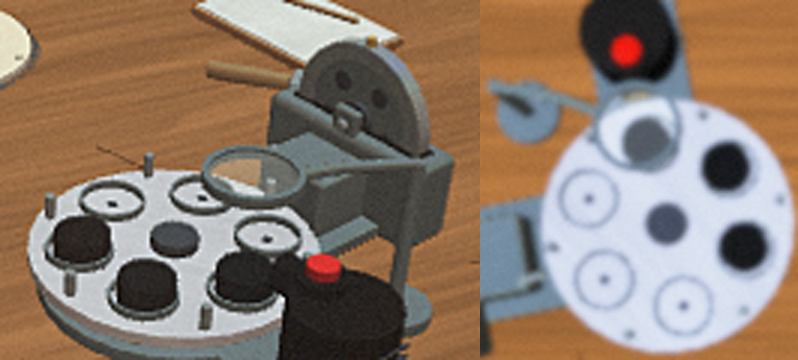

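```bash
python3 -m inch '[[[26,0,42],[0,0,0],0],[[52,0,84],[0,0,0],0],[[78,0,126],[0,0,0],0],[[104,0,168],[0,0,0],0],[[130,0,210],[0,0,0],0],[[150,0,245],[0,0,0],0],[[167,0,281],[0,0,0],0],[[167,0,281],[0,0,0],0],[[167,40,281],[0,0,0],0],[[167,80,281],[0,0,0],0],[[167,91,281],[0,0,0],0],[[167,91,281],[0,0,0],0]]'; python3 -c "
from h import *
go([.6825,.064,.112],10.9)"
```

```text
time: 41.2
ee_pos: [0.6813, 0.0636, 0.1291]
tcp_rot: [-90.2, -0.2, 11.0]
wrist_force: [0.8, 0.5, -0.6]
opening: -0.0001
shift [ 1.1 17.2  0.2] turn [0.003 0.002 0.004]
```

```bash
python3 -m inch '[[[1,6,0],[0,0,0],0],[[1,10,0],[0,0,0],0],[[1,13,0],[0,0,0],0],[[1,15,0],[0,0,0],0],[[1,16,0],[0,0,0],0],[[1,16,0],[0,0,0],0],[[1,16,0],[0,0,0],0]]'
```

```text
time: 41.9
ee_pos: [0.6831, 0.0638, 0.1141]
tcp_rot: [-90.2, -0.4, 11.0]
wrist_force: [3.5, 0.8, 4.2]
opening: -0.0001
```

```bash
python3 -m inch '[[[0,1,0],[0,0,0],0],[[0,2,0],[0,0,0],0],[[0,2,0],[0,0,0],0],[[0,2,0],[0,0,0],0]]'
python3 -c "
from h import *
s=bot.camera('scene'); print(bot.get_obs()['wrist_force'])"
```

```text
time: 42.3
ee_pos: [0.6832, 0.0638, 0.114]
tcp_rot: [-90.2, -0.5, 11.0]
wrist_force: [-3.4, -0.4, 12.1]
opening: 0.0001
[-2.59747324 -1.22488122 12.38733477]
```

Bottomed out at z = 0.114 with 12 N: fully pressed. Retreat and check.

```bash
python3 -m inch '[[[0,-10,0],[0,0,0],0],[[0,-50,0],[0,0,0],0],[[0,-100,0],[0,0,0],0],[[-30,-110,-40],[0,0,0],0],[[-60,-110,-80],[0,0,0],0],[[-90,-110,-120],[0,0,0],0],[[-120,-110,-165],[0,0,0],0],[[-150,-110,-210],[0,0,0],0],[[-170,-110,-250],[0,0,0],0],[[-170,-110,-280],[0,0,0],0],[[-170,-110,-280],[0,0,0],0],[[-170,-110,-280],[0,0,0],0]]'; python3 - <<'E'
from h import *
from fit import fit
p=bot.camera("top"); s=bot.camera("scene")
print(fit(s,(.5209,.0275,11.8),rel=(120,180,240,60)))
for q in(p,s):
    for c,st in black(q):
        v=at(q,c,.054)
        for r in(-60,-120):
            if np.hypot(*(v-pocket(r)[:2]))<.02: print("seat",r,c.round(1),st[4],((v-pocket(r)[:2])*1e3).round(1))
    for n in("cup0","scoop"): print(n,[(np.round(r["box"]),round(r["confidence"],2)) for r in bot.search_frame(q,n)[:2]])
cv2.imwrite("pics/s8.png",np.hstack([cv2.resize(s["frame"][140:260,290:450,::-1],(480,360),interpolation=cv2.INTER_CUBIC),cv2.resize(p["frame"][140:260,190:296,::-1],(318,360),interpolation=cv2.INTER_CUBIC)]))
E
```

```text
time: 43.55
ee_pos: [0.5683, -0.2437, 0.2233]
tcp_rot: [-90.2, -0.4, 10.9]
wrist_force: [0.3, 0.2, -0.6]
opening: 0.0002
(array([ 0.52082162,  0.02677085, 11.70510188]), np.float64(92.89972406577878), np.float64(93.53311724252599))
seat -60 [301.4 195.3] 167 [0.8 4.2]
seat -120 [307.5 221.8] 162 [3.  2.3]
cup0 [(array([436., 209., 457., 226.]), 0.47)]
scoop [(array([297., 212., 316., 232.]), 0.41)]
seat -120 [317.7 219.5] 320 [-4.8  8. ]
seat -60 [338.1 235.9] 336 [-1.8  4.3]
cup0 [(array([209., 207., 226., 234.]), 0.84), (array([138., 262., 163., 292.]), 0.83)]
scoop [(array([302., 153., 457., 292.]), 0.38)]
```

View pics/s8.png

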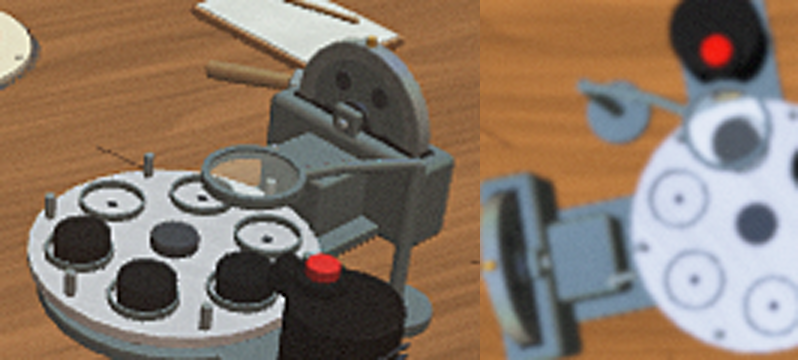

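```bash
python3 - <<'E'
from h import *
for n in("top","scene"):
    p=bot.camera(n); f=p["frame"]
    for r in bot.search_frame(p,"seat0"):
        b=np.array(r["box"]); c=(b[:2]+b[2:])/2; print(n,c.round(),round(r["confidence"],2),f[int(c[1]),int(c[0])],at(p,c,.012).round(3))
p=bot.camera("top"); cv2.imwrite("pics/end.png",p["frame"][:,:,::-1])
E
```

```text
top [347. 138.] 0.77 [173  67 200] [ 0.767 -0.173]
top [306. 222.] 0.74 [19 21 25] [ 0.499 -0.045]
top [362. 169.] 0.57 [154  56 183] [ 0.667 -0.22 ]
top [303. 196.] 0.46 [23 25 29] [ 0.579 -0.035]
scene [183. 318.] 0.84 [114  52 129] [ 0.647 -0.443]
scene [283. 292.] 0.83 [119  56 132] [ 0.662 -0.219]
scene [253. 243.] 0.76 [224 135 152] [ 0.462 -0.216]
scene [318. 220.] 0.74 [45 40 38] [ 0.438 -0.018]
scene [372. 232.] 0.65 [37 36 33] [0.549 0.087]
scene [338. 234.] 0.61 [51 47 46] [0.518 0.001]
scene [325. 313.] 0.58 [117  52 127] [ 0.761 -0.163]
```

View pics/end.png

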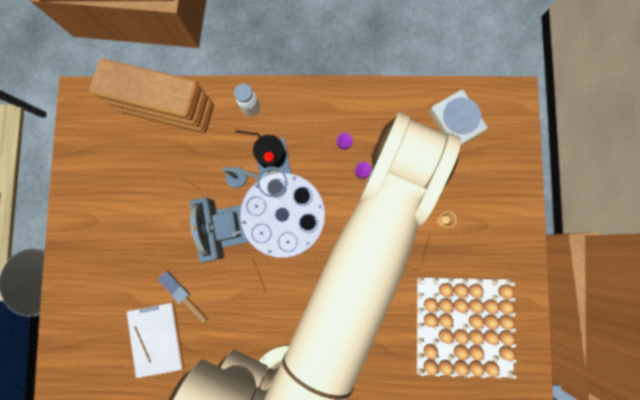

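No fourth black seat is anywhere on the table, and the robot is clear of everything. Handing in.

```bash
python3 -c "
from workcell import bot
print(bot.job_done())"
```

```text
the job is handed in; nothing more can be done
None
```

I did every step in order and handed the job in at about 44 s on the robot's clock; no verdict came back.

- **Wheel:** I pinched the rim and rolled it in two strokes. The top and scene cameras both put the stud within about 2° of the top, and it still stood there in the last picture.
- **Seats:** This run had three black seats and no fourth on the table. I left the pink and purple look-alikes alone. Each seat went into its own pocket with under 1 N at the wrist, and all three looked flat inside their collars.
- **Carousel:** I pushed it by its pins through two clicks anticlockwise. It settled home, and a seat shows at the lamp, seen through the magnifier.
- **Button:** I pressed it until it stopped, about 6 mm down at 12 N. In the last picture it looks out again.

**Checks that disagreed or fell short:**
- After the second click, a fit of the carousel's angle in the top picture was 2.4° off, with only three pockets to go by and the robot arm partly in view. The scene camera's fit was within 0.2° of home, so I trusted that one.
- The cameras put the seat centres 1 to 9 mm from the pocket centres. Most of that is the seats' sides showing in the outlines, because a seat inside its collar can be at most about 2.5 mm off.
- In the last scene picture the network found both cups within a few pixels of where they started. It did not find the scoop, which the arm hid from above. I passed near the scoop only when picking up the second seat, with a planned gap of about 1 cm, and felt no contact force.

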